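# Find the heavy side of a grinding wheel

### The job

Take the grinding wheel on its mandrel out of the wooden cradle, lower it onto the balancing stand without dropping it so that the mandrel lies across both pairs of discs, then let go and let it swing until it has come to rest with its heavy side down. To make sure, turn the wheel by hand about a sixth of a turn to one side, let go again and leave it until it has fully come to rest once more. Finish while holding it still just as it rests, heavy side down, the wheel pinched in the gripper and the mandrel still on the discs, so that its lowest point can be chalked; leave the other things on the bench where they are.

Things in the scene. Friction and masses are not known exactly. Their poses are not given: they have to be found in the camera images.
- wheel_center (a point): Loose grey grinding wheel, 125 mm diameter, 20 mm thick, between aluminium flanges (44 mm diameter, 36 mm over both; a nut to 27 mm from the middle) on a steel mandrel 12 mm thick, 192 mm long, centred; 0.66 to 0.85 kg. Pinch it across the rim from above. Point: wheel centre. y axis along the mandrel; x and z turn with the wheel. One side is heavier inside, unseen, by about 0.03 N m.
- cradle_rest (a point): Fixed wooden cradle, 130 x 200 mm, 107 mm high: two cheeks, 120 mm apart, with rubber-lined V notches that carry the mandrel; friction keeps the wheel from turning there. Point: where the wheel's centre starts, 90 mm above the bench; y axis along the mandrel, z up. The wheel lifts out straight up.
- stand_seat (a point): Fixed green stand, 150 x 210 mm. 62 mm to either side of its middle two free steel discs, 80 mm diameter, overlap and form a nip for the mandrel; disc tops 115 mm above the bench, all else lower. Point: the wheel's centre when seated, 112 mm up; y axis along the mandrel (either way round), z up. Let go on it, the wheel swings (to and fro in 1.2 s) and rests in about 5 s.
- wrench: Bystander: steel wrench, 180 mm long, lying flat on the bench. Origin at the underside, about its middle; x along it.
- spare_wheel: Bystander: spare grinding wheel with no mandrel, 125 mm in diameter, 20 mm thick, lying flat. Origin at the centre of its underside.
- flange: Bystander: aluminium wheel flange, 50 mm in diameter, 16 mm high. Origin at the centre of its underside.
- oil_can: Bystander: grey can, 60 mm in diameter, 130 mm high, upright. Origin at the centre of its underside.
- dresser: Bystander: wheel dresser, dark steel bar tool 265 mm long and 44 mm wide, 30 mm high, lying along its x axis from -155 to +107 mm. Origin at its underside.
- screw_jar: Bystander: glass jar with steel lid, 64 mm in diameter, 75 mm high. Origin at the centre of its underside.

How it is judged:
On the way, in this order (a step that is already met when the one before it is completed fails the run):
1. the mandrel lies in both nips of the stand, the gripper has let go and the wheel has come to rest (distance between wheel_center and stand_seat below 0.018 m and angle between the y axis of wheel_center and the y axis of stand_seat, either way round below 0.12 rad and angular speed of rotor below 0.15 rad/s and contact force between rotor and the fingers below 0.05 N and contact force between rotor and the arm below 0.05 N), for 0.4 s.
2. on the stand, the wheel is turned by hand so that its heavy side is well off the bottom (over 35 degrees) (distance between wheel_center and stand_seat below 0.018 m and angle between wheel_center's own x axis and vertical below 2.53 rad and contact force between rotor and the fingers above 0.1 N).
3. let go, the wheel comes to rest on the discs by itself with its heavy side down (all of step 1 and angle between wheel_center's own x axis and vertical above 2.88 rad), for 0.4 s.
At the end, for the whole second after the job is handed in: the wheel is pinched in the fingers (more than 1 N) and still, its centre within 18 mm of its seat on the stand and the mandrel within 7 degrees of the stand's direction, heavy side within 15 degrees of straight down (angle between wheel_center's own x axis and vertical above 2.88 rad and distance between wheel_center and stand_seat below 0.018 m and angle between the y axis of wheel_center and the y axis of stand_seat, either way round below 0.12 rad and contact force between rotor and the fingers above 1 N and angular speed of rotor below 0.1 rad/s and linear speed of rotor below 0.02 m/s); the arm keeps its last pose, push and grip.
It fails at once if the wheel is dropped (linear speed of rotor above 0.5 m/s and contact force between rotor and the fingers below 0.05 N).
It fails at once if the wheel falls to the bench (height (world z) of wheel_center below 0.075 m).
It fails at once if a bystander is moved (distance of any of wrench, spare_wheel, flange, oil_can, dresser, screw_jar from where it was at the start of the episode above 0.03 m).
It also fails if it takes over 58 s, if anything falls off the work surface, if the arm or the gripper's body presses on something with over 40 N, if the wrist force passes 120 N, or if a joint passes its speed limit or range.

### The arm

A 6-joint arm with a two-finger parallel gripper is mounted at the origin on the work surface. World frame = base frame: x ahead of the robot, y to its left, z up, the work surface at z = 0. Lengths are in m, angles in rad, forces in N, time in s.
With the tool pointing down it reaches from about 0.375 to 0.9 m from the base axis. Payload 3.1 kg.
Tool frame: the origin (TCP) lies midway between the tips of the shut fingers; the grasp point (between the pads) lies 19 mm behind it (manip.grasp_offset is the distance from the TCP to the grasp point, in m); z points along the fingers, y is the line along which they close (so a half turn about z gives the same grasp; the last joint's range is limited). The gripper opens to 85 mm and grips with 20 to 120 N. Pads are 22 mm wide; open, the fingers measure 114 mm over their backs; the gripper's body (76 mm by 85 mm) begins 54 mm behind the grasp point. The pads swing forward as they close: fully open they stand 13 mm farther back than shut.
Start: joints at [1.085, 0.527, 1.433, -0, 1.181, -0.178], TCP at [0.189, 0.596, 0.231] pointing down, gripper open.
Joint ranges: [-3.08, 3.08], [-0.75, 2.2], [0.22, 2.44], [-1.43, 4.57], [0, 2.65], [-2.85, 2.85]. Speed limits (rad/s): [2.79, 2.79, 3.14, 3.14, 3.14, 3.14].

### API

Orientations are given as a unit quaternion [x, y, z, w].
In Python, from station import sensors, cams, order, manip gives the robot as it stands.
- The arm moves only by the tool move_arm, never from a script. Its argument "targets" is a list of rows, each an object of numbers: "dx", "dy", "dz": the shift along the world's x, y, z normalised to -1 to 1, where 1 is 25 mm; "rx", "ry", "rz": the turn, a rotation vector about the world's x, y, z normalised to -1 to 1, where 1 is 30 degrees. A call has exactly 10 rows; each row shifts and turns the commanded pose from where the row before left it; what a row does not reach is not made up. A row lasts 1/8 s, in which the tool goes at most 62.5 mm and 10.7 degrees, less where a joint would pass 70% of its speed; a pose out of reach is approached as far as the arm can. A call with a number of a shift or a turn outside -1 to 1 is refused whole. A call with a gripper value outside its range is refused whole. "claw" is the opening in per cent of the stroke, from 0 (shut) to 100 (fully open), set as the call begins (left out, the last holds). The fingers move at their own pace and stop on an object; "newtons" is the grip in N (left out, the last holds). Time passes only in rows, so rows that do not move let the fingers close, or fill a call up. It gives the time, the measured TCP pose, the force, the opening and the grip force at its end, in the units of the state.
- sensors.sense(): the state, without advancing time (a new reading comes with each control period).
- cams.snapshot(name): name is "scene" or "top" or "wrist"; returns the picture (400x640x3 uint8, red, green, blue); there is no depth.
- cams.camera_model(name): a dict with "fx", "fy", "cx", "cy" (pixels), "extrinsics" (4x4, takes a point from world to camera coordinates). Camera axes: x right, y down, z forward; pixel columns grow to the right and rows downward; lengths in m; the calibration is good to about 2 mm. A picture is of the moment at which its call begins: read the wrist's pose just before it. camera_model takes no time and is no camera call; for the wrist camera it gives the pose at the moment of the call.
- order.sign_off(): hands the job in; it is judged then, once.
The state is a dict: "t": time; "q": joint angles; "qd": joint speeds; "tau": joint torques, N m; "tcp_pos": TCP position; "tool_rot": TCP orientation; "force": force on the tool from outside, world axes, zero at the start; "ft_torque": the same for the moment, N m; "finger_gap": opening from 0.0 (shut) to 1.0 (fully open); "gripper_force": force on a finger pad.
Only numpy, scipy, OpenCV 4.12 (cv2) and the standard library are available. Lean on these libraries where they do the work, as an engineer would, in place of code of your own. Each camera call takes 0.05 s, during which the arm holds its last target. There are 200 camera calls.

## Working session

There is one attempt and no reset: what is moved stays moved. The work goes in short steps, Python scripts to look and compute and a tool call to move; the robot and the scene stay as the last step left them, time stands still between calls to the robot, and variables do not carry over. Pictures are saved under pics/ and viewed, at most 10 in all, crops included, and the job is handed in when it is done.

Besides the shell and the picture viewer there is one more tool, called after "Request:" by a JSON object that holds its "api" and its "payload". move_arm: Moves the arm, as the interface text tells. Scaled input: -1 to 1 covers 25 mm each way for a shift and 30 degrees each way for a turn. Its arguments: {"type":"object","properties":{"targets":{"type":"array"},"claw":{"type":"number"},"newtons":{"type":"number"}},"required":["targets"]}

```bash
ls; mkdir -p pics; python3 - <<'E'
from station import sensors,cams,manip
import cv2,numpy as np
s=sensors.sense();print(s,manip.grasp_offset)
np.set_printoptions(precision=4,suppress=True)
for n in("scene","top"):
    i=cams.snapshot(n);cv2.imwrite(f"pics/{n}0.png",i[:,:,::-1]);m=cams.camera_model(n);print(n,m)
E
```

```text
pics
{'t': 0.0, 'q': array([ 1.08449285e+00,  5.28462532e-01,  1.43391099e+00, -3.16156536e-06,
        1.18138719e+00, -1.78500008e-01]), 'qd': array([ 0.00073615, -0.00058639, -0.00166733, -0.00154777,  0.00093179,
       -0.00022376]), 'tau': array([ 2.27693145e-04, -4.42353559e+01, -1.78023541e+01, -2.01222524e-04,
        8.51105258e-03, -7.64421806e-07]), 'tcp_pos': array([0.18898598, 0.59499025, 0.23033308]), 'tool_rot': array([ 1.53294224e-01,  9.88179997e-01, -1.02516738e-03, -3.52352219e-04]), 'force': array([-0.19645767,  0.49801073, -0.52335481]), 'ft_torque': array([-0.03725652,  0.01119823,  0.03058649]), 'gripper_force': 0.0, 'finger_gap': 1.0013407796539056} 0.0187
scene {'fx': 451.99817898329894, 'fy': 451.99817898329894, 'cx': 317.31126393152385, 'cy': 196.45065457233966, 'extrinsics': array([[-0.5191,  0.8547, -0.0085,  0.3002],
       [ 0.7129,  0.4274, -0.556 , -0.3472],
       [-0.4715, -0.2947, -0.8312,  1.579 ],
       [ 0.    ,  0.    ,  0.    ,  1.    ]])}
top {'fx': 460.6889754340665, 'fy': 460.6889754340665, 'cx': 318.50046697110554, 'cy': 197.85496892802317, 'extrinsics': array([[-0.0272, -0.9996, -0.0063,  0.0189],
       [-0.9986,  0.0274, -0.045 ,  0.5556],
       [ 0.0451,  0.005 , -0.999 ,  1.4303],
       [ 0.    ,  0.    ,  0.    ,  1.    ]])}
```

View pics/top0.png

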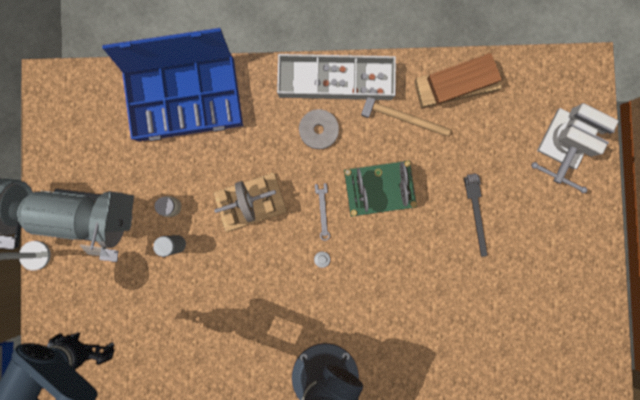

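View pics/scene0.png

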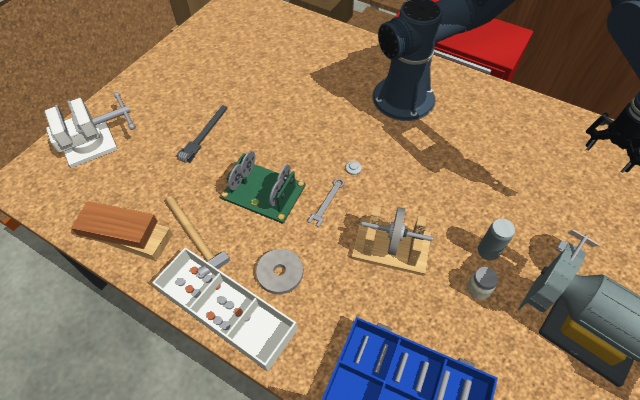

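The top view shows the cradle with the wheel at about (247,200) and the stand at about (382,188). In the scene view they are at about (397,232) and (263,185). I'll enlarge both areas next.

```bash
python3 - <<'E'
import cv2,numpy as np
t=cv2.imread("pics/top0.png");s=cv2.imread("pics/scene0.png")
c=lambda i,x,y:cv2.resize(i[y:y+75,x:x+100],None,fx=4,fy=4,interpolation=cv2.INTER_CUBIC)
m=np.vstack([np.hstack([c(t,200,160),c(t,330,150)]),np.hstack([c(s,345,200),c(s,213,145)])])
cv2.imwrite("pics/m1.png",m)
E
```

```text
(no output)
```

View pics/m1.png

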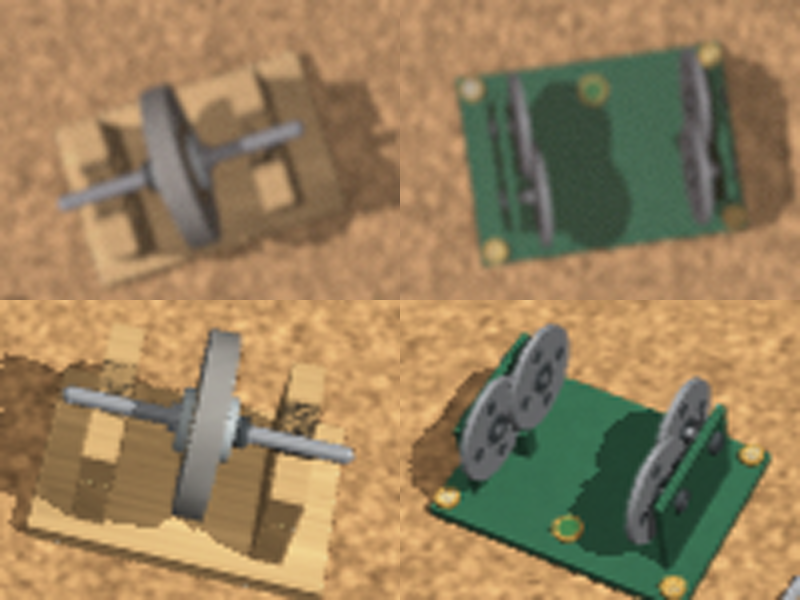

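The crop shows the mandrel ends clearly in both views: top (216,210.8) and (274.5,192), scene (432,238.8) and (362,223.8). Three bolts on the stand plate and the two disc crossings are also visible in both, so I'll triangulate from these.

```bash
cat > h.py <<'E'
import numpy as np,cv2
from station import sensors,cams
np.set_printoptions(precision=4,suppress=True)
def P(n):
    m=cams.camera_model(n);K=np.array([[m['fx'],0,m['cx']],[0,m['fy'],m['cy']],[0,0,1]])
    return K@np.array(m['extrinsics'])[:3]
def tri(Pa,a,Pb,b):
    X=cv2.triangulatePoints(Pa,Pb,np.array(a,float).reshape(2,1),np.array(b,float).reshape(2,1))[:,0]
    X=X[:3]/X[3]
    e=[np.round((p@np.r_[X,1])[:2]/(p@np.r_[X,1])[2]-u,1) for p,u in((Pa,a),(Pb,b))]
    return X,e
def atz(P,u,z):
    A=np.c_[P[:,:2],-np.r_[u,1]];return np.linalg.solve(A,-(P[:,2]*z+P[:,3]))[:2]
E
python3 - <<'E'
from h import *
T,S=P("top"),P("scene")
t=lambda ox,oy,x,y:(ox+x/4-.375,oy+y/4-.375)
L={'m+y':(t(200,160,64,203),t(345,200,348,155)),'m-y':(t(200,160,298,128),t(345,200,68,95)),
'A':(t(330,150,70,90),t(213,145,274,287)),'B':(t(330,150,309,53),t(213,145,46,197)),'D':(t(330,150,95,250),t(213,145,352,155)),
'nip+y':(t(330,150,130,160),t(213,145,272,140)),'nip-y':(t(330,150,293,130),t(213,145,115,88))}
R={}
for k,(a,b) in L.items():
    R[k],e=tri(T,a,S,b);print(k,R[k],e)
for n,p,q in(("mandrel",'m-y','m+y'),("plate AB",'B','A'),("nip",'nip-y','nip+y')):
    d=R[q]-R[p];print(n,(R[p]+R[q])/2,np.linalg.norm(d),np.degrees(np.arctan2(d[1],d[0])))
print('plate centre',(R['B']+R['D'])/2)
E
```

```text
m+y [0.523  0.3105 0.0903] [array([-0.5,  0.2]), array([-0.6,  0. ])]
m-y [0.5744 0.1351 0.0878] [array([-0.1,  0.1]), array([-0.2, -0. ])]
A [ 0.6335 -0.0877  0.018 ] [array([-0.1,  0.1]), array([-0.1, -0. ])]
B [ 0.6569 -0.2745  0.0204] [array([-0.2,  0.1]), array([-0.2, -0. ])]
D [ 0.5076 -0.1027  0.018 ] [array([-0.3,  0.2]), array([-0.4, -0. ])]
nip+y [ 0.572  -0.1247  0.0979] [array([-0.4,  0.3]), array([-0.5, -0. ])]
nip-y [ 0.5912 -0.246   0.0978] [array([-0.2,  0.1]), array([-0.3, -0. ])]
mandrel [0.5487 0.2228 0.0891] 0.18280013771794645 106.33325009556744
plate AB [ 0.6452 -0.1811  0.0192] 0.18832515579238576 97.12179173512364
nip [ 0.5816 -0.1853  0.0979] 0.12281607577571728 98.97734487494517
plate centre [ 0.5822 -0.1886  0.0192]
```

Request:
{"api": "move_arm", "payload": {"targets": [{"dx": 0.72, "dy": -0.744, "rz": 0.0565}, {"dx": 0.72, "dy": -0.744, "rz": 0.0565}, {"dx": 0.72, "dy": -0.744, "rz": 0.0565}, {"dx": 0.72, "dy": -0.744, "rz": 0.0565}, {"dx": 0.72, "dy": -0.744, "rz": 0.0565}, {"dx": 0.72, "dy": -0.744, "rz": 0.0565}, {"dx": 0.72, "dy": -0.744, "rz": 0.0565}, {"dx": 0.72, "dy": -0.744, "rz": 0.0565}, {"dx": 0.72, "dy": -0.744, "rz": 0.0565}, {"dx": 0.72, "dy": -0.744, "rz": 0.0565}], "claw": 70, "newtons": 60}}

```text
schema error: expected keys dx, dy, dz, rx, ry, rz
```

Request:
{"api": "move_arm", "payload": {"targets": [{"dx": 0.72, "dy": -0.744, "rz": 0.0565}, {"dx": 0.72, "dy": -0.744, "rz": 0.0565}, {"dx": 0.72, "dy": -0.744, "rz": 0.0565}, {"dx": 0.72, "dy": -0.744, "rz": 0.0565}, {"dx": 0.72, "dy": -0.744, "rz": 0.0565}, {"dx": 0.72, "dy": -0.744, "rz": 0.0565}, {"dx": 0.72, "dy": -0.744, "rz": 0.0565}, {"dx": 0.72, "dy": -0.744, "rz": 0.0565}, {"dx": 0.72, "dy": -0.744, "rz": 0.0565}, {"dx": 0.72, "dy": -0.744, "rz": 0.0565}]}}

```text
schema error: expected keys dx, dy, dz, rx, ry, rz
```

```bash
python3 - <<'E'
from h import *
s=sensors.sense();print(s['t'],s['tcp_pos'],s['tool_rot'],s['q'])
Pw=P("wrist");np.save("Pw.npy",Pw)
i=cams.snapshot("wrist");cv2.imwrite("pics/w1.png",i[:,:,::-1])
for X in([.523,.3105,.09],[.5744,.1351,.09],[.5487,.2228,.1525],list(s['tcp_pos'])):
    v=Pw@np.r_[X,1];print(v[:2]/v[2])
E
```

```text
0.1 [0.189  0.5951 0.2304] [ 0.1533  0.9882 -0.0009 -0.0003] [ 1.0845  0.5284  1.4338  0.      1.1814 -0.1785]
[190.0565 478.3755]
[ 92.7502 529.072 ]
[109.339  571.3971]
[315.8981 245.7944]
```

View pics/w1.png

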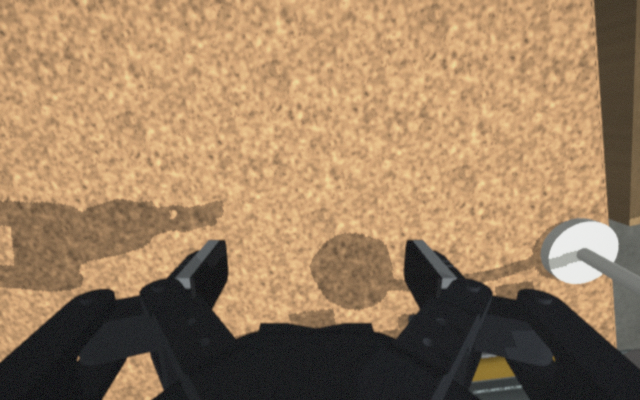

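The rows need all six keys, so nothing moved. The picture still shows the start: bare bench, with the fingers at about (205,270) and (430,270).

Request:
{"api": "move_arm", "payload": {"targets": [{"dx": 0.72, "dy": -0.744, "dz": 0, "rx": 0, "ry": 0, "rz": 0.0565}, {"dx": 0.72, "dy": -0.744, "dz": 0, "rx": 0, "ry": 0, "rz": 0.0565}, {"dx": 0.72, "dy": -0.744, "dz": 0, "rx": 0, "ry": 0, "rz": 0.0565}, {"dx": 0.72, "dy": -0.744, "dz": 0, "rx": 0, "ry": 0, "rz": 0.0565}, {"dx": 0.72, "dy": -0.744, "dz": 0, "rx": 0, "ry": 0, "rz": 0.0565}, {"dx": 0.72, "dy": -0.744, "dz": 0, "rx": 0, "ry": 0, "rz": 0.0565}, {"dx": 0.72, "dy": -0.744, "dz": 0, "rx": 0, "ry": 0, "rz": 0.0565}, {"dx": 0.72, "dy": -0.744, "dz": 0, "rx": 0, "ry": 0, "rz": 0.0565}, {"dx": 0.72, "dy": -0.744, "dz": 0, "rx": 0, "ry": 0, "rz": 0.0565}, {"dx": 0.72, "dy": -0.744, "dz": 0, "rx": 0, "ry": 0, "rz": 0.0565}], "claw": 70, "newtons": 60}}

```text
t: 1.4
tcp_pos: [0.3697, 0.4089, 0.2311]
tool_rot: [0.006, 1.0, -0.0, -0.0]
force: [0.3, -0.3, 0.1]
finger_gap: 0.699
gripper_force: 0.0
```

Request:
{"api": "move_arm", "payload": {"targets": [{"dx": 0.72, "dy": -0.744, "dz": 0, "rx": 0, "ry": 0, "rz": 0.0565}, {"dx": 0.72, "dy": -0.744, "dz": 0, "rx": 0, "ry": 0, "rz": 0.0565}, {"dx": 0.72, "dy": -0.744, "dz": 0, "rx": 0, "ry": 0, "rz": 0.0565}, {"dx": 0.72, "dy": -0.744, "dz": 0, "rx": 0, "ry": 0, "rz": 0.0565}, {"dx": 0.72, "dy": -0.744, "dz": 0, "rx": 0, "ry": 0, "rz": 0.0565}, {"dx": 0.72, "dy": -0.744, "dz": 0, "rx": 0, "ry": 0, "rz": 0.0565}, {"dx": 0.72, "dy": -0.744, "dz": 0, "rx": 0, "ry": 0, "rz": 0.0565}, {"dx": 0.72, "dy": -0.744, "dz": 0, "rx": 0, "ry": 0, "rz": 0.0565}, {"dx": 0.72, "dy": -0.744, "dz": 0, "rx": 0, "ry": 0, "rz": 0.0565}, {"dx": 0.72, "dy": -0.744, "dz": 0, "rx": 0, "ry": 0, "rz": 0.0565}]}}

```text
t: 2.65
tcp_pos: [0.5496, 0.2229, 0.231]
tool_rot: [-0.142, 0.99, -0.0, -0.0]
force: [-0.1, 1.1, 0.1]
finger_gap: 0.703
gripper_force: 0.0
```

```bash
python3 - <<'E'
from h import *
s=sensors.sense();print(s['t'],s['tcp_pos'],s['tool_rot'],s['q'])
Pw=P("wrist");np.save("Pw.npy",Pw)
i=cams.snapshot("wrist");cv2.imwrite("pics/w2.png",i[:,:,::-1])
for X in([.523,.3105,.09],[.5744,.1351,.09],[.5487,.2228,.1525],list(s['tcp_pos'])):
    v=Pw@np.r_[X,1];print(v[:2]/v[2])
E
```

```text
2.65 [0.5496 0.2229 0.231 ] [-0.1419  0.9899 -0.     -0.0004] [ 0.1971  0.485   1.5149  0.      1.1425 -1.6585]
[407.3006 185.2396]
[223.5569 185.3426]
[315.3736 202.8522]
[315.0338 245.6837]
```

View pics/w2.png

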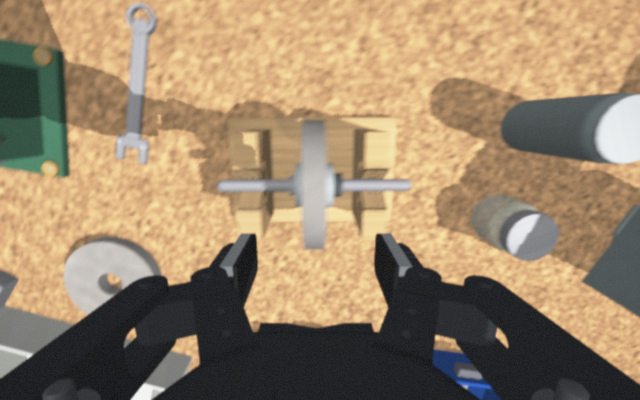

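The wrist view shows the wheel at column 314 and the mandrel from (219,185) to (410,185), which agrees with the prediction to about 1 mm. I'll descend and grip.

Request:
{"api": "move_arm", "payload": {"targets": [{"dx": 0, "dy": 0, "dz": -0.55, "rx": 0, "ry": 0, "rz": 0}, {"dx": 0, "dy": 0, "dz": -0.55, "rx": 0, "ry": 0, "rz": 0}, {"dx": 0, "dy": 0, "dz": -0.55, "rx": 0, "ry": 0, "rz": 0}, {"dx": 0, "dy": 0, "dz": -0.55, "rx": 0, "ry": 0, "rz": 0}, {"dx": 0, "dy": 0, "dz": -0.55, "rx": 0, "ry": 0, "rz": 0}, {"dx": 0, "dy": 0, "dz": -0.55, "rx": 0, "ry": 0, "rz": 0}, {"dx": 0, "dy": 0, "dz": -0.55, "rx": 0, "ry": 0, "rz": 0}, {"dx": 0, "dy": 0, "dz": -0.55, "rx": 0, "ry": 0, "rz": 0}, {"dx": 0, "dy": 0, "dz": 0, "rx": 0, "ry": 0, "rz": 0}, {"dx": 0, "dy": 0, "dz": 0, "rx": 0, "ry": 0, "rz": 0}]}}

```text
t: 3.95
tcp_pos: [0.5496, 0.2236, 0.1215]
tool_rot: [-0.141, 0.99, 0.0, 0.0]
force: [0.6, -0.9, -0.2]
finger_gap: 0.7
gripper_force: 0.0
```

Request:
{"api": "move_arm", "payload": {"targets": [{"dx": 0, "dy": 0, "dz": 0, "rx": 0, "ry": 0, "rz": 0}, {"dx": 0, "dy": 0, "dz": 0, "rx": 0, "ry": 0, "rz": 0}, {"dx": 0, "dy": 0, "dz": 0, "rx": 0, "ry": 0, "rz": 0}, {"dx": 0, "dy": 0, "dz": 0, "rx": 0, "ry": 0, "rz": 0}, {"dx": 0, "dy": 0, "dz": 0, "rx": 0, "ry": 0, "rz": 0}, {"dx": 0, "dy": 0, "dz": 0, "rx": 0, "ry": 0, "rz": 0}, {"dx": 0, "dy": 0, "dz": 0, "rx": 0, "ry": 0, "rz": 0}, {"dx": 0, "dy": 0, "dz": 0, "rx": 0, "ry": 0, "rz": 0}, {"dx": 0, "dy": 0, "dz": 0, "rx": 0, "ry": 0, "rz": 0}, {"dx": 0, "dy": 0, "dz": 0, "rx": 0, "ry": 0, "rz": 0}], "claw": 0}}

```text
t: 5.2
tcp_pos: [0.5497, 0.2235, 0.1219]
tool_rot: [-0.142, 0.99, -0.0, 0.001]
force: [0.4, -1.6, 5.8]
finger_gap: 0.223
gripper_force: 60.3
```

Request:
{"api": "move_arm", "payload": {"targets": [{"dx": 0, "dy": 0, "dz": 0.3, "rx": 0, "ry": 0, "rz": 0}, {"dx": 0, "dy": 0, "dz": 0.5, "rx": 0, "ry": 0, "rz": 0}, {"dx": 0, "dy": 0, "dz": 0.5, "rx": 0, "ry": 0, "rz": 0}, {"dx": 0, "dy": 0, "dz": 0.5, "rx": 0, "ry": 0, "rz": 0}, {"dx": 0, "dy": 0, "dz": 0.5, "rx": 0, "ry": 0, "rz": 0}, {"dx": 0, "dy": 0, "dz": 0.5, "rx": 0, "ry": 0, "rz": 0}, {"dx": 0, "dy": 0, "dz": 0.5, "rx": 0, "ry": 0, "rz": 0}, {"dx": 0, "dy": 0, "dz": 0.5, "rx": 0, "ry": 0, "rz": 0}, {"dx": 0, "dy": 0, "dz": 0.4, "rx": 0, "ry": 0, "rz": 0}, {"dx": 0, "dy": 0, "dz": 0.2, "rx": 0, "ry": 0, "rz": 0}]}}

```text
t: 6.45
tcp_pos: [0.5496, 0.2237, 0.2322]
tool_rot: [-0.141, 0.99, 0.0, 0.001]
force: [0.1, 0.7, -7.8]
finger_gap: 0.224
gripper_force: 59.6
```

Request:
{"api": "move_arm", "payload": {"targets": [{"dx": 0.03, "dy": -0.4, "dz": 0, "rx": 0, "ry": 0, "rz": -0.015}, {"dx": 0.07, "dy": -0.8, "dz": 0, "rx": 0, "ry": 0, "rz": -0.015}, {"dx": 0.07, "dy": -0.9, "dz": 0, "rx": 0, "ry": 0, "rz": -0.015}, {"dx": 0.07, "dy": -0.9, "dz": 0, "rx": 0, "ry": 0, "rz": -0.015}, {"dx": 0.07, "dy": -0.9, "dz": 0, "rx": 0, "ry": 0, "rz": -0.015}, {"dx": 0.07, "dy": -0.9, "dz": 0, "rx": 0, "ry": 0, "rz": -0.015}, {"dx": 0.07, "dy": -0.9, "dz": 0, "rx": 0, "ry": 0, "rz": -0.015}, {"dx": 0.07, "dy": -0.9, "dz": 0, "rx": 0, "ry": 0, "rz": -0.015}, {"dx": 0.07, "dy": -0.9, "dz": 0, "rx": 0, "ry": 0, "rz": -0.015}, {"dx": 0.07, "dy": -0.9, "dz": 0, "rx": 0, "ry": 0, "rz": -0.015}]}}

```text
t: 7.7
tcp_pos: [0.5652, 0.0113, 0.2308]
tool_rot: [-0.102, 0.995, -0.0, -0.001]
force: [-0.1, -0.1, -8.3]
finger_gap: 0.221
gripper_force: 59.6
```

Request:
{"api": "move_arm", "payload": {"targets": [{"dx": 0.07, "dy": -0.9, "dz": 0, "rx": 0, "ry": 0, "rz": -0.015}, {"dx": 0.07, "dy": -0.9, "dz": 0, "rx": 0, "ry": 0, "rz": -0.015}, {"dx": 0.07, "dy": -0.9, "dz": 0, "rx": 0, "ry": 0, "rz": -0.015}, {"dx": 0.07, "dy": -0.9, "dz": 0, "rx": 0, "ry": 0, "rz": -0.015}, {"dx": 0.07, "dy": -0.9, "dz": 0, "rx": 0, "ry": 0, "rz": -0.015}, {"dx": 0.07, "dy": -0.9, "dz": 0, "rx": 0, "ry": 0, "rz": -0.015}, {"dx": 0.07, "dy": -0.9, "dz": 0, "rx": 0, "ry": 0, "rz": -0.015}, {"dx": 0.07, "dy": -0.8, "dz": 0, "rx": 0, "ry": 0, "rz": -0.015}, {"dx": 0.07, "dy": -0.6, "dz": 0, "rx": 0, "ry": 0, "rz": -0.015}, {"dx": 0.03, "dy": -0.3, "dz": 0, "rx": 0, "ry": 0, "rz": -0.015}]}}

```text
t: 8.95
tcp_pos: [0.5825, -0.1874, 0.2312]
tool_rot: [-0.063, 0.998, 0.0, 0.0]
force: [0.3, 0.4, -7.9]
finger_gap: 0.225
gripper_force: 59.6
```

```bash
python3 - <<'E'
from h import *
s=sensors.sense();print(s['t'],s['tcp_pos'],s['tool_rot'],s['q'],s['force'])
Pw=P("wrist");np.save("Pw3.npy",Pw)
i=cams.snapshot("wrist");t=cams.snapshot("top");cv2.imwrite("pics/top3.png",t[:,:,::-1])
w=i[:,:,::-1]
c=cv2.resize(t[140:220,330:440,::-1],None,fx=4,fy=4,interpolation=cv2.INTER_CUBIC)[:200]
cv2.imwrite("pics/w3.png",w)
for X in([.572,-.1247,.098],[.5912,-.246,.098],[.6335,-.0877,.018],[.6569,-.2745,.019],[.5076,-.1027,.018]):
    v=Pw@np.r_[X,1];print(v[:2]/v[2])
E
```

```text
8.95 [ 0.5825 -0.1874  0.2312] [-0.0627  0.998   0.0001  0.0001] [-0.4938  0.5097  1.4671  0.0002  1.1647 -2.1902] [ 0.3489  0.4206 -7.8703]
[381.0213 185.2866]
[254.3995 189.1985]
[387.2652 221.1628]
[240.96   221.3346]
[394.7646 119.4739]
```

View pics/w3.png

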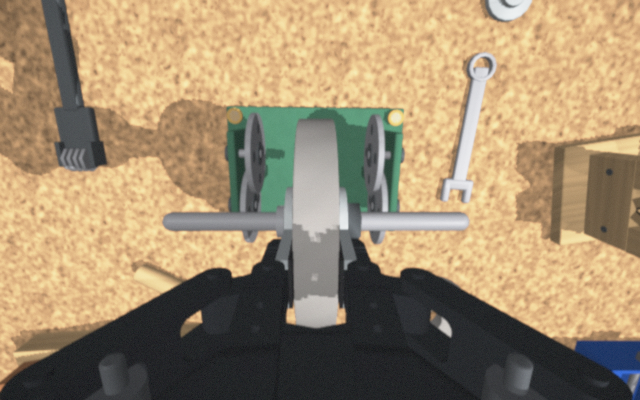

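The wheel is held with the mandrel level, from (165,221) to (467,221). The stand bolts at (234,116) and (397,117) lie parallel to it, and the nips at columns 251 and 377 straddle the wheel at column 316. Alignment is good, so I'll lower.

Request:
{"api": "move_arm", "payload": {"targets": [{"dx": 0, "dy": 0, "dz": -0.4, "rx": 0, "ry": 0, "rz": 0}, {"dx": 0, "dy": 0, "dz": -0.5, "rx": 0, "ry": 0, "rz": 0}, {"dx": 0, "dy": 0, "dz": -0.5, "rx": 0, "ry": 0, "rz": 0}, {"dx": 0, "dy": 0, "dz": -0.5, "rx": 0, "ry": 0, "rz": 0}, {"dx": 0, "dy": 0, "dz": -0.5, "rx": 0, "ry": 0, "rz": 0}, {"dx": 0, "dy": 0, "dz": -0.4, "rx": 0, "ry": 0, "rz": 0}, {"dx": 0, "dy": 0, "dz": -0.2, "rx": 0, "ry": 0, "rz": 0}, {"dx": 0, "dy": 0, "dz": -0.2, "rx": 0, "ry": 0, "rz": 0}, {"dx": 0, "dy": 0, "dz": 0, "rx": 0, "ry": 0, "rz": 0}, {"dx": 0, "dy": 0, "dz": 0, "rx": 0, "ry": 0, "rz": 0}]}}

```text
t: 10.3
tcp_pos: [0.5826, -0.1865, 0.1517]
tool_rot: [-0.063, 0.998, -0.0, 0.0]
force: [-0.1, -0.3, -8.0]
finger_gap: 0.224
gripper_force: 59.4
```

```bash
python3 - <<'E'
from h import *
i=cams.snapshot("scene");t=cams.snapshot("top")
f=lambda a,x,y:cv2.resize(a[y:y+100,x:x+100,::-1],None,fx=4,fy=4,interpolation=cv2.INTER_CUBIC)
cv2.imwrite("pics/m4.png",np.hstack([f(i,213,105),f(t,330,130)]))
E
```

```text
(no output)
```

View pics/m4.png

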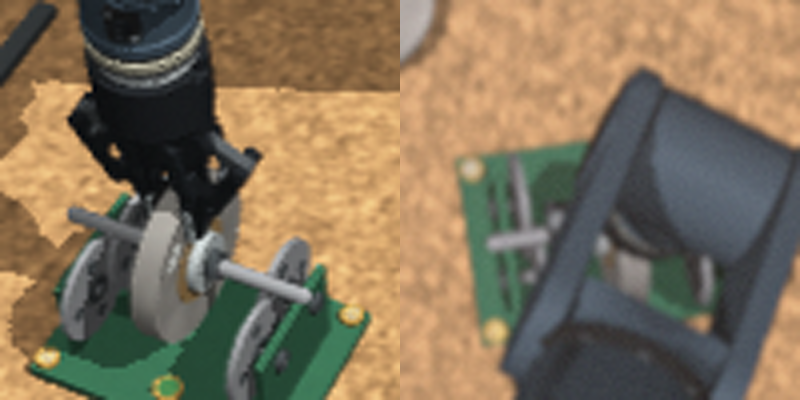

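The mandrel hovers above both nips, between the crossed discs. Lowering slowly now.

Request:
{"api": "move_arm", "payload": {"targets": [{"dx": 0, "dy": 0, "dz": -0.06, "rx": 0, "ry": 0, "rz": 0}, {"dx": 0, "dy": 0, "dz": -0.06, "rx": 0, "ry": 0, "rz": 0}, {"dx": 0, "dy": 0, "dz": -0.05, "rx": 0, "ry": 0, "rz": 0}, {"dx": 0, "dy": 0, "dz": -0.05, "rx": 0, "ry": 0, "rz": 0}, {"dx": 0, "dy": 0, "dz": -0.04, "rx": 0, "ry": 0, "rz": 0}, {"dx": 0, "dy": 0, "dz": -0.02, "rx": 0, "ry": 0, "rz": 0}, {"dx": 0, "dy": 0, "dz": -0.02, "rx": 0, "ry": 0, "rz": 0}, {"dx": 0, "dy": 0, "dz": 0, "rx": 0, "ry": 0, "rz": 0}, {"dx": 0, "dy": 0, "dz": 0, "rx": 0, "ry": 0, "rz": 0}, {"dx": 0, "dy": 0, "dz": 0, "rx": 0, "ry": 0, "rz": 0}]}}

```text
t: 11.65
tcp_pos: [0.5825, -0.1864, 0.1444]
tool_rot: [-0.063, 0.998, -0.0, 0.0]
force: [-1.6, 1.9, 1.0]
finger_gap: 0.227
gripper_force: 60.9
```

The force went from -8 to +1 N, so the discs carry the wheel. I'll release it.

Request:
{"api": "move_arm", "payload": {"targets": [{"dx": 0, "dy": 0, "dz": 0, "rx": 0, "ry": 0, "rz": 0}, {"dx": 0, "dy": 0, "dz": 0, "rx": 0, "ry": 0, "rz": 0}, {"dx": 0, "dy": 0, "dz": 0, "rx": 0, "ry": 0, "rz": 0}, {"dx": 0, "dy": 0, "dz": 0, "rx": 0, "ry": 0, "rz": 0}, {"dx": 0, "dy": 0, "dz": 0, "rx": 0, "ry": 0, "rz": 0}, {"dx": 0, "dy": 0, "dz": 0.3, "rx": 0, "ry": 0, "rz": 0}, {"dx": 0, "dy": 0, "dz": 0.5, "rx": 0, "ry": 0, "rz": 0}, {"dx": 0, "dy": 0, "dz": 0.5, "rx": 0, "ry": 0, "rz": 0}, {"dx": 0, "dy": 0, "dz": 0.5, "rx": 0, "ry": 0, "rz": 0}, {"dx": 0, "dy": 0, "dz": 0.5, "rx": 0, "ry": 0, "rz": 0}], "claw": 55}}

```text
t: 12.9
tcp_pos: [0.5824, -0.1864, 0.2026]
tool_rot: [-0.063, 0.998, -0.0, 0.0]
force: [-0.0, -1.3, 0.4]
finger_gap: 0.55
gripper_force: 0.0
```

```bash
python3 - <<'E'
from h import *
i=cams.snapshot("scene");w=cams.snapshot("wrist")
cv2.imwrite("pics/s5.png",i[:,:,::-1]);np.save("Pw5.npy",P("wrist"))
f=lambda a,x,y:cv2.resize(a[y:y+100,x:x+100,::-1],None,fx=4,fy=4,interpolation=cv2.INTER_CUBIC)
cv2.imwrite("pics/m5.png",np.hstack([f(i,213,105),cv2.resize(w[100:300,200:400,::-1],None,fx=2,fy=2)]))
E
```

```text
(no output)
```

View pics/m5.png

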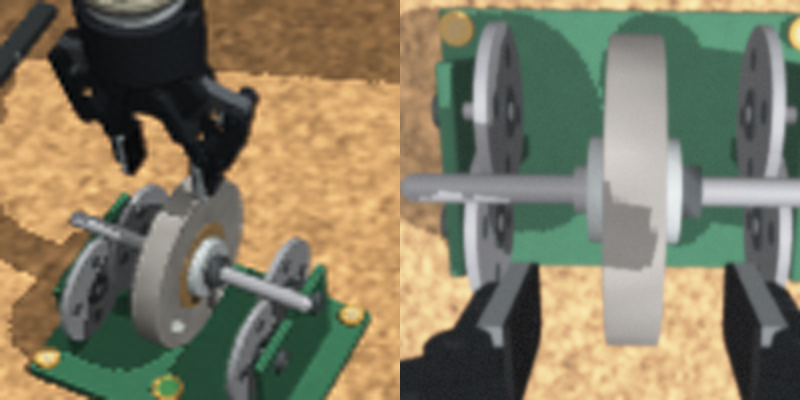

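The wheel is seated in both nips and the fingers are clear of it. I'll let it settle, and meanwhile work out the arc for the hand turn.

Request:
{"api": "move_arm", "payload": {"targets": [{"dx": 0, "dy": 0, "dz": 0, "rx": 0, "ry": 0, "rz": 0}, {"dx": 0, "dy": 0, "dz": 0, "rx": 0, "ry": 0, "rz": 0}, {"dx": 0, "dy": 0, "dz": 0, "rx": 0, "ry": 0, "rz": 0}, {"dx": 0, "dy": 0, "dz": 0, "rx": 0, "ry": 0, "rz": 0}, {"dx": 0, "dy": 0, "dz": 0, "rx": 0, "ry": 0, "rz": 0}, {"dx": 0, "dy": 0, "dz": 0, "rx": 0, "ry": 0, "rz": 0}, {"dx": 0, "dy": 0, "dz": 0, "rx": 0, "ry": 0, "rz": 0}, {"dx": 0, "dy": 0, "dz": 0, "rx": 0, "ry": 0, "rz": 0}, {"dx": 0, "dy": 0, "dz": 0, "rx": 0, "ry": 0, "rz": 0}, {"dx": 0, "dy": 0, "dz": 0, "rx": 0, "ry": 0, "rz": 0}]}}

```text
t: 14.25
tcp_pos: [0.5823, -0.1864, 0.2013]
tool_rot: [-0.063, 0.998, -0.0, 0.0]
force: [0.2, -0.2, 0.6]
finger_gap: 0.548
gripper_force: 0.0
```

Request:
{"api": "move_arm", "payload": {"targets": [{"dx": 0, "dy": 0, "dz": 0, "rx": 0, "ry": 0, "rz": 0}, {"dx": 0, "dy": 0, "dz": 0, "rx": 0, "ry": 0, "rz": 0}, {"dx": 0, "dy": 0, "dz": 0, "rx": 0, "ry": 0, "rz": 0}, {"dx": 0, "dy": 0, "dz": 0, "rx": 0, "ry": 0, "rz": 0}, {"dx": 0, "dy": 0, "dz": 0, "rx": 0, "ry": 0, "rz": 0}, {"dx": 0, "dy": 0, "dz": 0, "rx": 0, "ry": 0, "rz": 0}, {"dx": 0, "dy": 0, "dz": 0, "rx": 0, "ry": 0, "rz": 0}, {"dx": 0, "dy": 0, "dz": 0, "rx": 0, "ry": 0, "rz": 0}, {"dx": 0, "dy": 0, "dz": 0, "rx": 0, "ry": 0, "rz": 0}, {"dx": 0, "dy": 0, "dz": 0, "rx": 0, "ry": 0, "rz": 0}]}}

```text
t: 15.5
tcp_pos: [0.5823, -0.1864, 0.2013]
tool_rot: [-0.063, 0.998, -0.0, 0.0]
force: [-0.5, 0.3, 0.7]
finger_gap: 0.553
gripper_force: 0.0
```

Request:
{"api": "move_arm", "payload": {"targets": [{"dx": 0, "dy": 0, "dz": 0, "rx": 0, "ry": 0, "rz": 0}, {"dx": 0, "dy": 0, "dz": 0, "rx": 0, "ry": 0, "rz": 0}, {"dx": 0, "dy": 0, "dz": 0, "rx": 0, "ry": 0, "rz": 0}, {"dx": 0, "dy": 0, "dz": 0, "rx": 0, "ry": 0, "rz": 0}, {"dx": 0, "dy": 0, "dz": 0, "rx": 0, "ry": 0, "rz": 0}, {"dx": 0, "dy": 0, "dz": 0, "rx": 0, "ry": 0, "rz": 0}, {"dx": 0, "dy": 0, "dz": 0, "rx": 0, "ry": 0, "rz": 0}, {"dx": 0, "dy": 0, "dz": 0, "rx": 0, "ry": 0, "rz": 0}, {"dx": 0, "dy": 0, "dz": 0, "rx": 0, "ry": 0, "rz": 0}, {"dx": 0, "dy": 0, "dz": 0, "rx": 0, "ry": 0, "rz": 0}]}}

```text
t: 16.75
tcp_pos: [0.5823, -0.1864, 0.2013]
tool_rot: [-0.063, 0.998, 0.0, 0.0]
force: [0.1, 0.9, -0.9]
finger_gap: 0.552
gripper_force: 0.0
```

Request:
{"api": "move_arm", "payload": {"targets": [{"dx": 0, "dy": 0, "dz": 0, "rx": 0, "ry": 0, "rz": 0}, {"dx": 0, "dy": 0, "dz": 0, "rx": 0, "ry": 0, "rz": 0}, {"dx": 0, "dy": 0, "dz": 0, "rx": 0, "ry": 0, "rz": 0}, {"dx": 0, "dy": 0, "dz": 0, "rx": 0, "ry": 0, "rz": 0}, {"dx": 0, "dy": 0, "dz": 0, "rx": 0, "ry": 0, "rz": 0}, {"dx": 0, "dy": 0, "dz": 0, "rx": 0, "ry": 0, "rz": 0}, {"dx": 0, "dy": 0, "dz": 0, "rx": 0, "ry": 0, "rz": 0}, {"dx": 0, "dy": 0, "dz": 0, "rx": 0, "ry": 0, "rz": 0}, {"dx": 0, "dy": 0, "dz": 0, "rx": 0, "ry": 0, "rz": 0}, {"dx": 0, "dy": 0, "dz": 0, "rx": 0, "ry": 0, "rz": 0}]}}

```text
t: 18.0
tcp_pos: [0.5823, -0.1864, 0.2013]
tool_rot: [-0.063, 0.998, -0.0, 0.0]
force: [0.3, -0.4, -0.2]
finger_gap: 0.55
gripper_force: 0.0
```

```bash
python3 - <<'E'
from h import *
a=[cams.snapshot("wrist").astype(int) for _ in range(6)]
print(sensors.sense()['t'],[np.abs(b-a[0])[110:280,290:340].mean().round(2) for b in a])
cv2.imwrite("pics/w6.png",a[-1].astype(np.uint8)[:,:,::-1]);cv2.imwrite("pics/s6.png",cams.snapshot("scene")[:,:,::-1])
th=np.radians(2.7)*np.arange(21);R=.0324;p=np.array([.992,.125])
h=-R*np.sin(th);z=R*np.cos(th)
d=np.c_[np.diff(h)[:,None]*p,np.diff(z)]/.025;print(d.round(3))
E
```

```text
18.3 [np.float64(0.0), np.float64(1.51), np.float64(1.51), np.float64(1.51), np.float64(1.51), np.float64(1.51)]
[[-0.061 -0.008 -0.001]
 [-0.06  -0.008 -0.004]
 [-0.06  -0.008 -0.007]
 [-0.06  -0.008 -0.01 ]
 [-0.059 -0.007 -0.013]
 [-0.059 -0.007 -0.016]
 [-0.058 -0.007 -0.018]
 [-0.057 -0.007 -0.021]
 [-0.056 -0.007 -0.024]
 [-0.055 -0.007 -0.026]
 [-0.053 -0.007 -0.029]
 [-0.052 -0.007 -0.031]
 [-0.05  -0.006 -0.034]
 [-0.049 -0.006 -0.036]
 [-0.047 -0.006 -0.039]
 [-0.045 -0.006 -0.041]
 [-0.043 -0.005 -0.043]
 [-0.041 -0.005 -0.045]
 [-0.039 -0.005 -0.047]
 [-0.037 -0.005 -0.049]]
```

Request:
{"api": "move_arm", "payload": {"targets": [{"dx": 0, "dy": 0, "dz": 0, "rx": 0, "ry": 0, "rz": 0}, {"dx": 0, "dy": 0, "dz": 0, "rx": 0, "ry": 0, "rz": 0}, {"dx": 0, "dy": 0, "dz": 0, "rx": 0, "ry": 0, "rz": 0}, {"dx": 0, "dy": 0, "dz": 0, "rx": 0, "ry": 0, "rz": 0}, {"dx": 0, "dy": 0, "dz": 0, "rx": 0, "ry": 0, "rz": 0}, {"dx": 0, "dy": 0, "dz": 0, "rx": 0, "ry": 0, "rz": 0}, {"dx": 0, "dy": 0, "dz": 0, "rx": 0, "ry": 0, "rz": 0}, {"dx": 0, "dy": 0, "dz": 0, "rx": 0, "ry": 0, "rz": 0}, {"dx": 0, "dy": 0, "dz": 0, "rx": 0, "ry": 0, "rz": 0}, {"dx": 0, "dy": 0, "dz": 0, "rx": 0, "ry": 0, "rz": 0}]}}

```text
t: 19.6
tcp_pos: [0.5823, -0.1864, 0.2013]
tool_rot: [-0.063, 0.998, 0.0, -0.0]
force: [-1.1, -0.6, 0.6]
finger_gap: 0.55
gripper_force: 0.0
```

```bash
python3 - <<'E'
from h import *
b=cv2.imread("pics/w6.png");a=cams.snapshot("wrist")[:,:,::-1]
print(sensors.sense()['t'],np.abs(a.astype(int)-b)[110:280,290:340].mean())
s=cams.snapshot("scene")[:,:,::-1]
for n in("s5","s6"):print(n,np.abs(s.astype(int)-cv2.imread(f"pics/{n}.png"))[145:200,240:285].mean())
g=lambda n:cv2.resize((cv2.imread(f"pics/{n}.png") if isinstance(n,str) else n)[140:200,230:290],(360,360),interpolation=cv2.INTER_CUBIC)
cv2.imwrite("pics/m7.png",np.hstack([g("s5"),g(s)]))
E
```

```text
19.65 1.5032156862745099
s5 1.5414141414141413
s6 0.5255218855218855
```

View pics/m7.png

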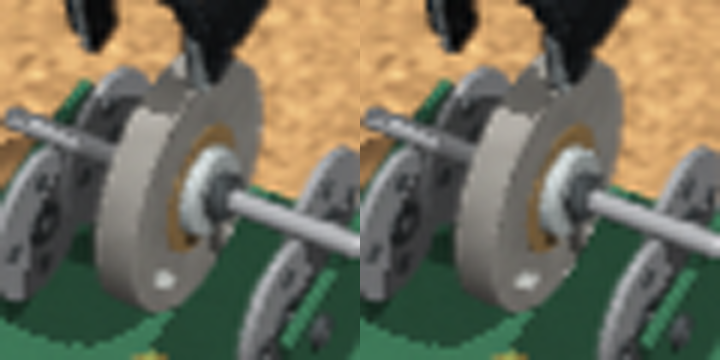

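The wheel looks the same in consecutive frames, so it is at rest, with a white spot low on its near face at (167,282) in the crop. I'll descend, pinch, and turn it about a sixth of a turn.

Request:
{"api": "move_arm", "payload": {"targets": [{"dx": 0, "dy": 0, "dz": -0.4, "rx": 0, "ry": 0, "rz": 0}, {"dx": 0, "dy": 0, "dz": -0.4, "rx": 0, "ry": 0, "rz": 0}, {"dx": 0, "dy": 0, "dz": -0.4, "rx": 0, "ry": 0, "rz": 0}, {"dx": 0, "dy": 0, "dz": -0.4, "rx": 0, "ry": 0, "rz": 0}, {"dx": 0, "dy": 0, "dz": -0.4, "rx": 0, "ry": 0, "rz": 0}, {"dx": 0, "dy": 0, "dz": -0.28, "rx": 0, "ry": 0, "rz": 0}, {"dx": 0, "dy": 0, "dz": 0, "rx": 0, "ry": 0, "rz": 0}, {"dx": 0, "dy": 0, "dz": 0, "rx": 0, "ry": 0, "rz": 0}, {"dx": 0, "dy": 0, "dz": 0, "rx": 0, "ry": 0, "rz": 0}, {"dx": 0, "dy": 0, "dz": 0, "rx": 0, "ry": 0, "rz": 0}]}}

```text
t: 20.95
tcp_pos: [0.5825, -0.1864, 0.1447]
tool_rot: [-0.063, 0.998, -0.0, 0.0]
force: [0.0, -0.7, -0.8]
finger_gap: 0.544
gripper_force: 0.0
```

Request:
{"api": "move_arm", "payload": {"targets": [{"dx": 0, "dy": 0, "dz": 0, "rx": 0, "ry": 0, "rz": 0}, {"dx": 0, "dy": 0, "dz": 0, "rx": 0, "ry": 0, "rz": 0}, {"dx": 0, "dy": 0, "dz": 0, "rx": 0, "ry": 0, "rz": 0}, {"dx": 0, "dy": 0, "dz": 0, "rx": 0, "ry": 0, "rz": 0}, {"dx": 0, "dy": 0, "dz": 0, "rx": 0, "ry": 0, "rz": 0}, {"dx": 0, "dy": 0, "dz": 0, "rx": 0, "ry": 0, "rz": 0}, {"dx": 0, "dy": 0, "dz": 0, "rx": 0, "ry": 0, "rz": 0}, {"dx": 0, "dy": 0, "dz": 0, "rx": 0, "ry": 0, "rz": 0}, {"dx": 0, "dy": 0, "dz": 0, "rx": 0, "ry": 0, "rz": 0}, {"dx": 0, "dy": 0, "dz": 0, "rx": 0, "ry": 0, "rz": 0}], "claw": 0, "newtons": 40}}

```text
t: 22.2
tcp_pos: [0.5824, -0.1864, 0.1445]
tool_rot: [-0.063, 0.998, -0.0, 0.0]
force: [-1.0, 0.9, 3.6]
finger_gap: 0.224
gripper_force: 41.4
```

Request:
{"api": "move_arm", "payload": {"targets": [{"dx": -0.061, "dy": -0.008, "dz": -0.001, "rx": 0.011, "ry": -0.089, "rz": 0}, {"dx": -0.06, "dy": -0.008, "dz": -0.004, "rx": 0.011, "ry": -0.089, "rz": 0}, {"dx": -0.06, "dy": -0.008, "dz": -0.007, "rx": 0.011, "ry": -0.089, "rz": 0}, {"dx": -0.06, "dy": -0.008, "dz": -0.01, "rx": 0.011, "ry": -0.089, "rz": 0}, {"dx": -0.059, "dy": -0.007, "dz": -0.013, "rx": 0.011, "ry": -0.089, "rz": 0}, {"dx": -0.059, "dy": -0.007, "dz": -0.016, "rx": 0.011, "ry": -0.089, "rz": 0}, {"dx": -0.058, "dy": -0.007, "dz": -0.018, "rx": 0.011, "ry": -0.089, "rz": 0}, {"dx": -0.057, "dy": -0.007, "dz": -0.021, "rx": 0.011, "ry": -0.089, "rz": 0}, {"dx": -0.056, "dy": -0.007, "dz": -0.024, "rx": 0.011, "ry": -0.089, "rz": 0}, {"dx": -0.055, "dy": -0.007, "dz": -0.026, "rx": 0.011, "ry": -0.089, "rz": 0}]}}

```text
t: 23.45
tcp_pos: [0.575, -0.1835, 0.1487]
tool_rot: [-0.056, 0.975, 0.012, 0.216]
force: [-0.5, 0.6, -8.1]
finger_gap: 0.228
gripper_force: 39.4
```

```bash
cat > c.py <<'E'
from h import *
from scipy.spatial.transform import Rotation as Ro
s=sensors.sense();print(s['t'],s['tcp_pos'],s['tool_rot'],s['q'],s['force'],s['ft_torque'])
Z=Ro.from_quat(s['tool_rot']).as_matrix()
print(Z,'\nwheel centre est',s['tcp_pos']+.0324*Z[:,2])
E
python3 c.py;python3 - <<'E'
from h import *
i=cams.snapshot("scene")[:,:,::-1];cv2.imwrite("pics/s8.png",i)
cv2.imwrite("pics/m8.png",cv2.resize(i[100:205,213:318],(525,525),interpolation=cv2.INTER_CUBIC))
E
python3 c.py|head -1
```

```text
23.45 [ 0.575  -0.1835  0.1487] [-0.0563  0.9746  0.0125  0.2165] [-0.6418  0.5279  1.8652  0.6393  0.509  -2.8548] [-0.5287  0.5904 -8.1373] [-0.0888  0.9301  0.0522]
[[-0.8999 -0.1151  0.4205]
 [-0.1043  0.9933  0.0487]
 [-0.4233 -0.0001 -0.906 ]] 
wheel centre est [ 0.5887 -0.1819  0.1193]
23.5 [ 0.5768 -0.1832  0.1501] [-0.057   0.9742  0.012   0.218 ] [-0.64    0.5267  1.8629  0.6407  0.5094 -2.855 ] [ 0.1221 -0.4881 -7.4596] [-0.1707  1.1133 -0.0095]
```

View pics/m8.png

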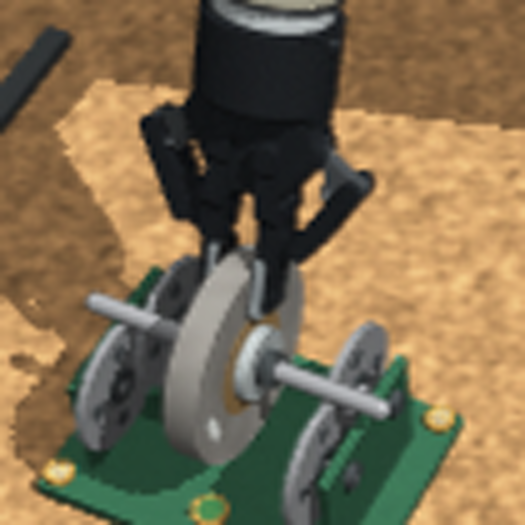

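The turn lifted the wheel a few millimetres because joint 6 ran into its end stop (-2.85). The wheel is still held just above the nips. I'll turn back to upright and then tilt to the other side, which has room. That was also my tenth picture, so from here I check numerically.

Request:
{"api": "move_arm", "payload": {"targets": [{"dx": 0.023, "dy": -0.013, "dz": -0.01, "rx": -0.0105, "ry": 0.0833, "rz": 0}, {"dx": 0.023, "dy": -0.013, "dz": -0.01, "rx": -0.0105, "ry": 0.0833, "rz": 0}, {"dx": 0.023, "dy": -0.013, "dz": -0.01, "rx": -0.0105, "ry": 0.0833, "rz": 0}, {"dx": 0.023, "dy": -0.013, "dz": -0.01, "rx": -0.0105, "ry": 0.0833, "rz": 0}, {"dx": 0.023, "dy": -0.013, "dz": -0.01, "rx": -0.0105, "ry": 0.0833, "rz": 0}, {"dx": 0.023, "dy": -0.013, "dz": -0.01, "rx": -0.0105, "ry": 0.0833, "rz": 0}, {"dx": 0.023, "dy": -0.013, "dz": -0.01, "rx": -0.0105, "ry": 0.0833, "rz": 0}, {"dx": 0.023, "dy": -0.013, "dz": -0.01, "rx": -0.0105, "ry": 0.0833, "rz": 0}, {"dx": 0.023, "dy": -0.013, "dz": -0.01, "rx": -0.0105, "ry": 0.0833, "rz": 0}, {"dx": 0.023, "dy": -0.013, "dz": -0.01, "rx": -0.0105, "ry": 0.0833, "rz": 0}], "newtons": 60}}

```text
t: 24.75
tcp_pos: [0.583, -0.1869, 0.1468]
tool_rot: [-0.06, 0.998, -0.003, -0.001]
force: [0.6, 0.3, -8.2]
finger_gap: 0.221
gripper_force: 63.4
```

```bash
python3 c.py
```

```text
24.75 [ 0.583  -0.1869  0.1468] [-0.0599  0.9982 -0.0033 -0.0005] [-0.4895  0.6131  1.5433 -0.0073  0.9827 -2.1761] [ 0.5934  0.304  -8.2355] [-0.0176 -0.0235  0.0001]
[[-0.9928 -0.1196 -0.0007]
 [-0.1196  0.9928 -0.0066]
 [ 0.0015 -0.0064 -1.    ]] 
wheel centre est [ 0.583  -0.1871  0.1144]
```

Request:
{"api": "move_arm", "payload": {"targets": [{"dx": 0, "dy": 0, "dz": -0.03, "rx": 0, "ry": 0, "rz": 0}, {"dx": 0, "dy": 0, "dz": -0.03, "rx": 0, "ry": 0, "rz": 0}, {"dx": 0, "dy": 0, "dz": -0.03, "rx": 0, "ry": 0, "rz": 0}, {"dx": 0, "dy": 0, "dz": -0.02, "rx": 0, "ry": 0, "rz": 0}, {"dx": 0.061, "dy": 0.008, "dz": -0.001, "rx": -0.011, "ry": 0.089, "rz": 0}, {"dx": 0.06, "dy": 0.008, "dz": -0.004, "rx": -0.011, "ry": 0.089, "rz": 0}, {"dx": 0.06, "dy": 0.008, "dz": -0.007, "rx": -0.011, "ry": 0.089, "rz": 0}, {"dx": 0.06, "dy": 0.008, "dz": -0.01, "rx": -0.011, "ry": 0.089, "rz": 0}, {"dx": 0.059, "dy": 0.007, "dz": -0.013, "rx": -0.011, "ry": 0.089, "rz": 0}, {"dx": 0.059, "dy": 0.007, "dz": -0.016, "rx": -0.011, "ry": 0.089, "rz": 0}]}}

```text
t: 26.0
tcp_pos: [0.5931, -0.1868, 0.1446]
tool_rot: [-0.058, 0.989, -0.013, -0.138]
force: [-0.0, 0.0, -7.4]
finger_gap: 0.222
gripper_force: 63.5
```

```bash
python3 c.py
```

```text
26.0 [ 0.5931 -0.1868  0.1446] [-0.0585  0.9886 -0.0129 -0.1381] [-0.4136  0.7305  1.3207 -0.1522  1.3297 -2.0484] [-0.0351  0.0334 -7.4315] [ 0.1355 -0.4626  0.07  ]
[[-0.955  -0.1192 -0.2715]
 [-0.1121  0.9928 -0.0416]
 [ 0.2745 -0.0093 -0.9615]] 
wheel centre est [ 0.5843 -0.1882  0.1135]
```

Request:
{"api": "move_arm", "payload": {"targets": [{"dx": 0.054, "dy": 0.007, "dz": -0.033, "rx": -0.011, "ry": 0.089, "rz": 0}, {"dx": 0.053, "dy": 0.007, "dz": -0.036, "rx": -0.011, "ry": 0.089, "rz": 0}, {"dx": 0.052, "dy": 0.007, "dz": -0.039, "rx": -0.011, "ry": 0.089, "rz": 0}, {"dx": 0.051, "dy": 0.007, "dz": -0.041, "rx": -0.011, "ry": 0.089, "rz": 0}, {"dx": 0.049, "dy": 0.007, "dz": -0.041, "rx": -0.011, "ry": 0.089, "rz": 0}, {"dx": 0.048, "dy": 0.007, "dz": -0.043, "rx": -0.011, "ry": 0.089, "rz": 0}, {"dx": 0.046, "dy": 0.006, "dz": -0.044, "rx": -0.011, "ry": 0.089, "rz": 0}, {"dx": 0.045, "dy": 0.006, "dz": -0.046, "rx": -0.011, "ry": 0.089, "rz": 0}, {"dx": 0.043, "dy": 0.006, "dz": -0.039, "rx": -0.011, "ry": 0.089, "rz": 0}, {"dx": 0.041, "dy": 0.006, "dz": -0.041, "rx": -0.011, "ry": 0.089, "rz": 0}]}}

```text
t: 27.25
tcp_pos: [0.6049, -0.1854, 0.135]
tool_rot: [-0.056, 0.929, -0.027, -0.364]
force: [-2.4, -0.7, -3.5]
finger_gap: 0.224
gripper_force: 63.9
```

```bash
python3 c.py
```

```text
27.25 [ 0.6049 -0.1854  0.135 ] [-0.0562  0.9292 -0.0269 -0.3643] [-0.33    0.982   0.9595 -0.325   1.8767 -2.0104] [-2.3778 -0.6983 -3.5335] [ 0.2112 -0.4305  0.1988]
[[-0.7282 -0.1241 -0.674 ]
 [-0.0848  0.9922 -0.091 ]
 [ 0.6801 -0.0091 -0.7331]] 
wheel centre est [ 0.583  -0.1883  0.1112]
```

Request:
{"api": "move_arm", "payload": {"targets": [{"dx": 0.043, "dy": 0.005, "dz": -0.05, "rx": -0.011, "ry": 0.089, "rz": 0}, {"dx": 0.041, "dy": 0.005, "dz": -0.05, "rx": -0.011, "ry": 0.089, "rz": 0}, {"dx": 0.039, "dy": 0.005, "dz": -0.05, "rx": -0.011, "ry": 0.089, "rz": 0}, {"dx": 0.037, "dy": 0.005, "dz": -0.05, "rx": -0.011, "ry": 0.089, "rz": 0}, {"dx": 0.018, "dy": 0.002, "dz": -0.03, "rx": -0.006, "ry": 0.045, "rz": 0}, {"dx": 0, "dy": 0, "dz": 0, "rx": 0, "ry": 0, "rz": 0}, {"dx": 0, "dy": 0, "dz": 0, "rx": 0, "ry": 0, "rz": 0}, {"dx": 0, "dy": 0, "dz": 0, "rx": 0, "ry": 0, "rz": 0}, {"dx": 0, "dy": 0, "dz": 0, "rx": 0, "ry": 0, "rz": 0}, {"dx": 0, "dy": 0, "dz": 0, "rx": 0, "ry": 0, "rz": 0}]}}

```text
t: 28.5
tcp_pos: [0.609, -0.1847, 0.1292]
tool_rot: [-0.054, 0.885, -0.033, -0.461]
force: [-3.2, -2.4, 1.1]
finger_gap: 0.216
gripper_force: 64.1
```

```bash
python3 c.py; python3 - <<'E'
from h import *
i=cams.snapshot("scene")[:,:,::-1];cv2.imwrite("pics/s9.png",i)
for n in("s5","s6","s8","s9"):
    g=cv2.cvtColor(cv2.imread(f"pics/{n}.png"),cv2.COLOR_BGR2HSV)[140:205,235:280];m=((g[...,2]>185)&(g[...,1]<40)).astype(np.uint8)
    _,_,st,c=cv2.connectedComponentsWithStats(m);print(n,[(tuple((c[k]+[235,140]).round(1)),st[k,4]) for k in range(1,len(c)) if st[k,4]>2])
E
```

```text
28.5 [ 0.609  -0.1847  0.1292] [-0.0536  0.8854 -0.0335 -0.4606] [-0.3064  1.1054  0.8069 -0.4161  2.1019 -2.0423] [-3.1893 -2.4395  1.1146] [0.0366 0.0585 0.3432]
[[-0.57   -0.1258 -0.812 ]
 [-0.0641  0.992  -0.1087]
 [ 0.8191 -0.0099 -0.5735]] 
wheel centre est [ 0.5827 -0.1883  0.1106]
s5 [((np.float64(263.0), np.float64(168.1)), np.int32(16))]
s6 [((np.float64(262.8), np.float64(168.3)), np.int32(19)), ((np.float64(271.5), np.float64(173.2)), np.int32(6))]
s8 [((np.float64(236.0), np.float64(160.7)), np.int32(3)), ((np.float64(262.9), np.float64(168.8)), np.int32(16))]
s9 [((np.float64(262.4), np.float64(168.6)), np.int32(7)), ((np.float64(273.8), np.float64(174.1)), np.int32(18)), ((np.float64(274.7), np.float64(185.0)), np.int32(3))]
```

The turn is about 55°, the force shows the mandrel seated, and the wheel is in the grip. I'll release and back straight out along the tool axis.

Request:
{"api": "move_arm", "payload": {"targets": [{"dx": 0, "dy": 0, "dz": 0, "rx": 0, "ry": 0, "rz": 0}, {"dx": 0, "dy": 0, "dz": 0, "rx": 0, "ry": 0, "rz": 0}, {"dx": 0, "dy": 0, "dz": 0, "rx": 0, "ry": 0, "rz": 0}, {"dx": 0, "dy": 0, "dz": 0, "rx": 0, "ry": 0, "rz": 0}, {"dx": 0.4, "dy": 0.053, "dz": 0.3, "rx": 0, "ry": 0, "rz": 0}, {"dx": 0.4, "dy": 0.053, "dz": 0.3, "rx": 0, "ry": 0, "rz": 0}, {"dx": 0.4, "dy": 0.053, "dz": 0.3, "rx": 0, "ry": 0, "rz": 0}, {"dx": 0.4, "dy": 0.053, "dz": 0.3, "rx": 0, "ry": 0, "rz": 0}, {"dx": 0.4, "dy": 0.053, "dz": 0.3, "rx": 0, "ry": 0, "rz": 0}, {"dx": 0.4, "dy": 0.053, "dz": 0.3, "rx": 0, "ry": 0, "rz": 0}], "claw": 55}}

```text
t: 29.8
tcp_pos: [0.6693, -0.1764, 0.1739]
tool_rot: [-0.054, 0.885, -0.033, -0.461]
force: [1.0, -0.2, 0.3]
finger_gap: 0.55
gripper_force: 0.0
```

```bash
python3 c.py; python3 - <<'E'
from h import *
a=[]
for k in range(10):
    i=cams.snapshot("scene")[:,:,::-1];a.append(i.astype(int))
    if k%3==0: cv2.imwrite(f"pics/sw{k}.png",i)
print([np.abs(b-a[0])[140:205,235:280].mean().round(2) for b in a])
d=np.abs(a[6]-a[0]).sum(2)[130:215,225:300];ys,xs=np.where(d>45);print(len(xs),list(zip(xs+225,ys+130))[:40])
s6=cv2.imread("pics/s6.png").astype(int);print([np.abs(b-s6)[170:200,245:265].mean().round(2) for b in a])
E
```

```text
29.8 [ 0.6693 -0.1764  0.1739] [-0.0538  0.8853 -0.0332 -0.4607] [-0.2779  1.1657  0.5297 -0.4586  2.3105 -2.1255] [ 0.9612 -0.2375  0.3228] [ 0.1166 -0.4126  0.024 ]
[[-0.5698 -0.1259 -0.8121]
 [-0.0648  0.992  -0.1083]
 [ 0.8192 -0.0091 -0.5734]] 
wheel centre est [ 0.643  -0.1799  0.1553]
[np.float64(0.0), np.float64(1.5), np.float64(1.23), np.float64(1.14), np.float64(1.12), np.float64(1.13), np.float64(1.11), np.float64(1.07), np.float64(1.0), np.float64(1.04)]
48 [(np.int64(231), np.int64(131)), (np.int64(280), np.int64(131)), (np.int64(294), np.int64(131)), (np.int64(277), np.int64(132)), (np.int64(295), np.int64(132)), (np.int64(229), np.int64(134)), (np.int64(266), np.int64(139)), (np.int64(226), np.int64(140)), (np.int64(264), np.int64(146)), (np.int64(276), np.int64(151)), (np.int64(263), np.int64(167)), (np.int64(226), np.int64(168)), (np.int64(227), np.int64(169)), (np.int64(228), np.int64(169)), (np.int64(228), np.int64(170)), (np.int64(230), np.int64(172)), (np.int64(231), np.int64(173)), (np.int64(232), np.int64(174)), (np.int64(233), np.int64(176)), (np.int64(235), np.int64(178)), (np.int64(236), np.int64(180)), (np.int64(262), np.int64(180)), (np.int64(249), np.int64(181)), (np.int64(250), np.int64(181)), (np.int64(259), np.int64(181)), (np.int64(260), np.int64(181)), (np.int64(237), np.int64(182)), (np.int64(258), np.int64(182)), (np.int64(238), np.int64(183)), (np.int64(250), np.int64(183)), (np.int64(238), np.int64(184)), (np.int64(239), np.int64(185)), (np.int64(242), np.int64(186)), (np.int64(239), np.int64(188)), (np.int64(226), np.int64(189)), (np.int64(228), np.int64(191)), (np.int64(235), np.int64(191)), (np.int64(228), np.int64(192)), (np.int64(234), np.int64(192)), (np.int64(230), np.int64(195))]
[np.float64(26.2), np.float64(26.23), np.float64(26.13), np.float64(26.3), np.float64(26.42), np.float64(26.44), np.float64(26.45), np.float64(26.39), np.float64(26.28), np.float64(26.35)]
```

The gripper blocks the scene view here. I'll swing it back upright above the wheel while the wheel settles.

Request:
{"api": "move_arm", "payload": {"targets": [{"dx": -0.347, "dy": -0.042, "dz": 0.19, "rx": 0.023, "ry": -0.182, "rz": 0}, {"dx": -0.347, "dy": -0.042, "dz": 0.19, "rx": 0.023, "ry": -0.182, "rz": 0}, {"dx": -0.347, "dy": -0.042, "dz": 0.19, "rx": 0.023, "ry": -0.182, "rz": 0}, {"dx": -0.347, "dy": -0.042, "dz": 0.19, "rx": 0.023, "ry": -0.182, "rz": 0}, {"dx": -0.347, "dy": -0.042, "dz": 0.19, "rx": 0.023, "ry": -0.182, "rz": 0}, {"dx": -0.347, "dy": -0.042, "dz": 0.19, "rx": 0.023, "ry": -0.182, "rz": 0}, {"dx": -0.347, "dy": -0.042, "dz": 0.19, "rx": 0.023, "ry": -0.182, "rz": 0}, {"dx": -0.347, "dy": -0.042, "dz": 0.19, "rx": 0.023, "ry": -0.182, "rz": 0}, {"dx": -0.347, "dy": -0.042, "dz": 0.19, "rx": 0.023, "ry": -0.182, "rz": 0}, {"dx": -0.347, "dy": -0.042, "dz": 0.19, "rx": 0.023, "ry": -0.182, "rz": 0}]}}

```text
t: 31.55
tcp_pos: [0.5818, -0.1871, 0.222]
tool_rot: [-0.059, 0.998, -0.003, 0.002]
force: [0.4, 0.2, 0.1]
finger_gap: 0.549
gripper_force: 0.0
```

```bash
python3 c.py; python3 - <<'E'
from h import *
a=[]
for k in range(12):
    i=cams.snapshot("scene")[:,:,::-1];a.append(i.astype(int))
    if k in(1,6,11): cv2.imwrite(f"pics/sx{k}.png",i)
s6=cv2.imread("pics/s6.png").astype(int)
R=np.s_[160:195,245:272]
print([np.abs(b-a[1])[R].mean().round(2) for b in a]);print([np.abs(b-s6)[R].mean().round(2) for b in a])
# white spot near (257.8,187)
for im in(s6,a[1],a[4],a[7],a[11]):
    g=im.sum(2)[182:192,250:266];y,x=np.unravel_index(g.argmax(),g.shape);print(x+250,y+182,g.max(),int(np.median(g)))
E
```

```text
31.55 [ 0.5818 -0.1871  0.222 ] [-0.0591  0.9982 -0.0031  0.0021] [-0.4922  0.5166  1.4835 -0.0034  1.1346 -2.1798] [0.3729 0.1961 0.0595] [0.0427 0.0261 0.0516]
[[-0.993  -0.118   0.0046]
 [-0.118   0.993  -0.0059]
 [-0.0038 -0.0064 -1.    ]] 
wheel centre est [ 0.5819 -0.1873  0.1896]
[np.float64(0.53), np.float64(0.0), np.float64(0.56), np.float64(0.53), np.float64(0.54), np.float64(0.58), np.float64(0.55), np.float64(0.53), np.float64(0.54), np.float64(0.54), np.float64(0.56), np.float64(0.53)]
[np.float64(7.95), np.float64(7.96), np.float64(7.98), np.float64(7.95), np.float64(7.98), np.float64(7.96), np.float64(7.96), np.float64(7.96), np.float64(7.94), np.float64(7.94), np.float64(7.96), np.float64(7.95)]
257 186 558 309
257 186 555 308
257 186 556 308
257 186 558 308
257 186 555 308
```

```bash
python3 - <<'E'
import cv2,numpy as np
L=lambda n:cv2.imread(f"pics/{n}.png").astype(int)
for n in("s5","s6","s8","s9","sw0","sw9","sx1"):
    g=L(n).sum(2)[180:194,248:268];y,x=np.unravel_index(g.argmax(),g.shape);print(n,x+248,y+180,g.max(),int(np.median(g)))
d=np.abs(L("sx11")-L("s6")).sum(2)[130:214,222:306]
print(d.reshape(14,6,14,6).mean((1,3)).round().astype(int))
print(L("s6")[160:194:3,246:272:3].sum(2)//3);print(L("sx11")[160:194:3,246:272:3].sum(2)//3)
E
```

```text
s5 257 186 554 277
s6 257 186 558 278
s8 255 185 547 294
s9 263 182 534 174
sw0 257 186 585 234
sw9 257 186 588 216
sx1 257 186 555 274
[[  2 143 274  33 244 126  40  60 120  57   2   2   2   1]
 [  2   2  32  60  54 168  74  16 247   4   1   1   2   2]
 [  1   2   2 162 211   2  67 164 138   1   2   1   2   2]
 [  1   2   1  15  13  27 120 169  14   1   2   2   2   2]
 [  2  39   7   8  32  94  97   7  15   2   2   2   2   1]
 [  6   6  10   7  44  23  28  25  17   2   2   2   1   1]
 [  2   2  17  11  32  25  65  46  21   2  11   8   2   2]
 [  2   4  15  12  19  23  44  49   3   3  13   5   2   2]
 [  2  14  10  19   6  14  21  40   2   5   7  32   2   2]
 [  2   6   7   4   8  12  22  14   5   8   9   2   2   2]
 [  8   1   2   2   5  13   6   2   3   2   2   2   2   2]
 [  2   1   2  13   4   2   2   2   5   2   2   2   2   2]
 [  1   2   2   2   2   2   2   2   2   1   2   2   2   2]
 [  2   1   2   1   2   2   2   2   2   2   1   2   2   2]]
[[ 57  51 172 174 162 101  95 100 105]
 [105  67 166 168 103 104  85  86 108]
 [ 81 157 158 152 103  89 211 135 104]
 [ 60 150 156  98 102 182 156  73  83]
 [ 82 143 147 102 104 183 103  83 171]
 [ 96 132 136 104  85 143  74  52 114]
 [115 121 134 102  88  78 125 120  54]
 [101 109 113 100  77  89 100  50  54]
 [ 73  91 111 105 105 103 106  56  55]
 [ 55  68  99 118 174 108  55  55  55]
 [ 52  53  61 103 101  56  54  54  56]
 [ 53  53  54  91  54  54  54  54  84]]
[[ 49  59 171 170 116  98  95 100 108]
 [104 137 169 168 103 100  91  88 107]
 [ 81 152 156 120 103 114 198 134 105]
 [ 74 149 156 104 100 208 127  70 114]
 [119 143 143 100  96 179  64 115 173]
 [124 133 132 100  86 147  36  52 113]
 [109 120 104  99  85  91  86 101  54]
 [101 109 106  99  93  97  59  55  54]
 [ 79  92 109 106 106 103  84  56  55]
 [ 57  70 104 117 158 105  56  54  55]
 [ 53  52  68 102 100  55  54  53  55]
 [ 53  52  63  91  53  54  54  55  83]]
```

```bash
cat > mark.py <<'E'
from h import *
def scan(img,C=(.583,-.188,.112),yaw=97.2,r0=None):
    S=P("scene");u=np.array([np.cos(np.radians(yaw)),np.sin(np.radians(yaw)),0]);p=np.array([u[1],-u[0],0]);z=np.array([0,0,1.])
    g=img.astype(np.float32).sum(2)/3;out=[]
    for r in np.arange(.036,.063,.003):
        a=np.radians(np.arange(0,360,3));X=np.array(C)+.0105*u+r*(np.sin(a)[:,None]*p-np.cos(a)[:,None]*z)
        v=np.c_[X,np.ones(len(X))]@S.T;v=(v[:,:2]/v[:,2:]).astype(np.float32)
        out.append(cv2.remap(g,v[:,0].reshape(1,-1),v[:,1].reshape(1,-1),1)[0])
    return np.array(out)   # rows radius, columns 3-deg steps; 0 = bottom, + towards +x
E
python3 - <<'E'
from mark import *
for n in("s5","s6","s8","s9","sx11"):
    o=scan(cv2.imread(f"pics/{n}.png"))
    f=[(int(o[k].max()),3*int(o[k].argmax())) for k in range(len(o))];print(n,f)
    print(o[2:8].max(0)[list(range(-30,31,2))].astype(int))
E
```

```text
s5 [(133, 300), (130, 300), (166, 57), (182, 54), (153, 51), (159, 324), (175, 324), (181, 324), (179, 324)]
[104 105 107 112 110 123 124 103  79 181 127  78 122  82  89 103 108 108
 108 107 108 115 152 173 182 174 161 129 110 106 106]
s6 [(144, 291), (128, 300), (154, 57), (184, 54), (163, 45), (159, 324), (174, 324), (179, 324), (177, 324)]
[105 107 108 109 107 121 122 101  87 179 129  77 117  81  86 103 111 109
 107 107 118 141 169 180 184 169 148 119 108 105 106]
s8 [(131, 303), (130, 306), (155, 78), (180, 78), (161, 72), (163, 327), (172, 327), (178, 327), (179, 327)]
[100 100 102 103 104 115 125 123  89 140 161  70 106  81  99 106 111 107
 106 107 109 108 107 107 115 146 172 174 180 159 121]
s9 [(142, 300), (145, 15), (164, 6), (178, 324), (195, 324), (193, 324), (192, 324), (189, 324), (187, 324)]
[ 67  69  68  74  69  69 104 105 101 195 140  76 104 119  92 100 172 163
 117  98  65  53  69  76  79  83  84  82  80  66  44]
sx11 [(129, 297), (120, 300), (158, 57), (182, 54), (182, 324), (182, 324), (182, 324), (180, 324), (178, 324)]
[109 110 110 111 110 109 115 118 106 182 128 101 100  63  60  89 103 107
 105 108 113 126 154 173 182 161 143 123 112 106 105]
```

The painted mark on the wheel face sat at 54° at rest, 6° when turned (48° off), and back at 54° and motionless now. The turn was real and the heavy side is down again. I'll descend for the final pinch.

Request:
{"api": "move_arm", "payload": {"targets": [{"dx": 0, "dy": 0, "dz": 0, "rx": 0, "ry": 0, "rz": 0}, {"dx": 0.03, "dy": -0.03, "dz": -0.3, "rx": 0, "ry": 0, "rz": 0}, {"dx": 0, "dy": 0, "dz": -0.5, "rx": 0, "ry": 0, "rz": 0}, {"dx": 0, "dy": 0, "dz": -0.5, "rx": 0, "ry": 0, "rz": 0}, {"dx": 0, "dy": 0, "dz": -0.5, "rx": 0, "ry": 0, "rz": 0}, {"dx": 0, "dy": 0, "dz": -0.5, "rx": 0, "ry": 0, "rz": 0}, {"dx": 0, "dy": 0, "dz": -0.4, "rx": 0, "ry": 0, "rz": 0}, {"dx": 0, "dy": 0, "dz": -0.3, "rx": 0, "ry": 0, "rz": 0}, {"dx": 0, "dy": 0, "dz": -0.1, "rx": 0, "ry": 0, "rz": 0}, {"dx": 0, "dy": 0, "dz": 0, "rx": 0, "ry": 0, "rz": 0}]}}

```text
t: 33.4
tcp_pos: [0.5831, -0.1878, 0.1438]
tool_rot: [-0.059, 0.998, -0.003, 0.0]
force: [-1.0, 0.6, 1.2]
finger_gap: 0.551
gripper_force: 0.0
```

```bash
python3 - <<'E'
from mark import *
a=[cams.snapshot("scene")[:,:,::-1] for _ in range(8)]
R=np.s_[160:195,245:272]
print(sensors.sense()['t'],[np.abs(b.astype(int)-a[0])[R].mean().round(2) for b in a]);o=scan(a[-1]);print(o[2:5].max(0)[:40].astype(int),3*o[3][:60].argmax())
E
```

```text
33.8 [np.float64(0.0), np.float64(0.78), np.float64(0.86), np.float64(0.89), np.float64(0.86), np.float64(0.77), np.float64(0.72), np.float64(0.68)]
[ 70  97 105 107 108 108 106 105 106 107 112 118 127 140 155 170 174 179
 184 175 162 150 144 136 124 118 113 109 107 106 106 105 105 105 105 105
 103 103 104 105] 54
```

Mark still at 54°. A trace of motion may remain, so I'll wait a little more before pinching.

Request:
{"api": "move_arm", "payload": {"targets": [{"dx": 0, "dy": 0, "dz": 0, "rx": 0, "ry": 0, "rz": 0}, {"dx": 0, "dy": 0, "dz": 0, "rx": 0, "ry": 0, "rz": 0}, {"dx": 0, "dy": 0, "dz": 0, "rx": 0, "ry": 0, "rz": 0}, {"dx": 0, "dy": 0, "dz": 0, "rx": 0, "ry": 0, "rz": 0}, {"dx": 0, "dy": 0, "dz": 0, "rx": 0, "ry": 0, "rz": 0}, {"dx": 0, "dy": 0, "dz": 0, "rx": 0, "ry": 0, "rz": 0}, {"dx": 0, "dy": 0, "dz": 0, "rx": 0, "ry": 0, "rz": 0}, {"dx": 0, "dy": 0, "dz": 0, "rx": 0, "ry": 0, "rz": 0}, {"dx": 0, "dy": 0, "dz": 0, "rx": 0, "ry": 0, "rz": 0}, {"dx": 0, "dy": 0, "dz": 0, "rx": 0, "ry": 0, "rz": 0}]}}

```text
t: 35.05
tcp_pos: [0.583, -0.1878, 0.1437]
tool_rot: [-0.059, 0.998, -0.003, 0.0]
force: [0.6, -0.1, -0.0]
finger_gap: 0.549
gripper_force: 0.0
```

Request:
{"api": "move_arm", "payload": {"targets": [{"dx": 0, "dy": 0, "dz": 0, "rx": 0, "ry": 0, "rz": 0}, {"dx": 0, "dy": 0, "dz": 0, "rx": 0, "ry": 0, "rz": 0}, {"dx": 0, "dy": 0, "dz": 0, "rx": 0, "ry": 0, "rz": 0}, {"dx": 0, "dy": 0, "dz": 0, "rx": 0, "ry": 0, "rz": 0}, {"dx": 0, "dy": 0, "dz": 0, "rx": 0, "ry": 0, "rz": 0}, {"dx": 0, "dy": 0, "dz": 0, "rx": 0, "ry": 0, "rz": 0}, {"dx": 0, "dy": 0, "dz": 0, "rx": 0, "ry": 0, "rz": 0}, {"dx": 0, "dy": 0, "dz": 0, "rx": 0, "ry": 0, "rz": 0}, {"dx": 0, "dy": 0, "dz": 0, "rx": 0, "ry": 0, "rz": 0}, {"dx": 0, "dy": 0, "dz": 0, "rx": 0, "ry": 0, "rz": 0}]}}

```text
t: 36.3
tcp_pos: [0.583, -0.1878, 0.1437]
tool_rot: [-0.059, 0.998, -0.003, 0.0]
force: [-0.0, 0.1, -0.3]
finger_gap: 0.551
gripper_force: 0.0
```

Request:
{"api": "move_arm", "payload": {"targets": [{"dx": 0, "dy": 0, "dz": 0, "rx": 0, "ry": 0, "rz": 0}, {"dx": 0, "dy": 0, "dz": 0, "rx": 0, "ry": 0, "rz": 0}, {"dx": 0, "dy": 0, "dz": 0, "rx": 0, "ry": 0, "rz": 0}, {"dx": 0, "dy": 0, "dz": 0, "rx": 0, "ry": 0, "rz": 0}, {"dx": 0, "dy": 0, "dz": 0, "rx": 0, "ry": 0, "rz": 0}, {"dx": 0, "dy": 0, "dz": 0, "rx": 0, "ry": 0, "rz": 0}, {"dx": 0, "dy": 0, "dz": 0, "rx": 0, "ry": 0, "rz": 0}, {"dx": 0, "dy": 0, "dz": 0, "rx": 0, "ry": 0, "rz": 0}, {"dx": 0, "dy": 0, "dz": 0, "rx": 0, "ry": 0, "rz": 0}, {"dx": 0, "dy": 0, "dz": 0, "rx": 0, "ry": 0, "rz": 0}], "claw": 0, "newtons": 30}}

```text
t: 37.55
tcp_pos: [0.5831, -0.1878, 0.1439]
tool_rot: [-0.059, 0.998, -0.003, 0.0]
force: [-0.8, -0.5, 1.9]
finger_gap: 0.229
gripper_force: 34.5
```

Request:
{"api": "move_arm", "payload": {"targets": [{"dx": 0, "dy": 0, "dz": 0, "rx": 0, "ry": 0, "rz": 0}, {"dx": 0, "dy": 0, "dz": 0, "rx": 0, "ry": 0, "rz": 0}, {"dx": 0, "dy": 0, "dz": 0, "rx": 0, "ry": 0, "rz": 0}, {"dx": 0, "dy": 0, "dz": 0, "rx": 0, "ry": 0, "rz": 0}, {"dx": 0, "dy": 0, "dz": 0, "rx": 0, "ry": 0, "rz": 0}, {"dx": 0, "dy": 0, "dz": 0, "rx": 0, "ry": 0, "rz": 0}, {"dx": 0, "dy": 0, "dz": 0, "rx": 0, "ry": 0, "rz": 0}, {"dx": 0, "dy": 0, "dz": 0, "rx": 0, "ry": 0, "rz": 0}, {"dx": 0, "dy": 0, "dz": 0, "rx": 0, "ry": 0, "rz": 0}, {"dx": 0, "dy": 0, "dz": 0, "rx": 0, "ry": 0, "rz": 0}]}}

```text
t: 38.8
tcp_pos: [0.5831, -0.1878, 0.1438]
tool_rot: [-0.059, 0.998, -0.003, 0.0]
force: [-0.7, -1.3, 4.2]
finger_gap: 0.224
gripper_force: 34.7
```

```bash
python3 c.py; python3 - <<'E'
from mark import *
a=[cams.snapshot("scene")[:,:,::-1] for _ in range(4)]
R=np.s_[160:195,245:272]
print(sensors.sense()['t'],[np.abs(b.astype(int)-a[0])[R].mean().round(2) for b in a]);o=scan(a[-1]);print(3*o[3][:60].argmax(),o[3].max())
E
```

```text
38.8 [ 0.5831 -0.1878  0.1438] [-0.0592  0.9982 -0.0029  0.0005] [-0.4916  0.6169  1.5459 -0.0055  0.9749 -2.1778] [-0.7494 -1.3279  4.1914] [ 0.021   0.0713 -0.1158]
[[-0.993  -0.1182  0.0013]
 [-0.1182  0.993  -0.0058]
 [-0.0006 -0.0059 -1.    ]] 
wheel centre est [ 0.5831 -0.188   0.1114]
39.0 [np.float64(0.0), np.float64(0.54), np.float64(0.57), np.float64(0.57)]
54 184.3763
```

The wheel is pinched and still, the mark is unmoved at 54°, and the mandrel is on the discs. Handing in.

```bash
python3 -c "
from station import order;print(order.sign_off())"
```

```text
the job is handed in; nothing more can be done
None
```

The job is handed in at about 39 s with no verdict shown: the wheel swung to rest, was turned about 48° by hand, came back to the same rest position, and is now pinched still on the discs, heavy side down; on the first try at the turn joint 6 read -2.855 against its -2.85 limit, so I turned it the other way.

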